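# Centre-mark a cymbal blank with the automatic punch

## Task

Take the blue automatic punch out of its wooden stand, set its tip in the small funnel-mouthed guide at the centre of the brass cymbal blank and press it straight down, keeping it upright, until its spring trips with a snap; stop pressing as soon as it trips, because driving it on hard against its stop (above 25 N) spoils the blank. Then put the punch back in its socket, standing upright and fully home on its collar, let go, and leave everything else where it is.

Things in the scene. Friction and masses are not known exactly. Their poses are not given: they have to be found in the camera images.
- punch: Automatic centre punch, loose, 0.37 kg, standing upright in one socket of the stand. Origin: on its axis at the underside of its round steel collar (34 mm wide, 6 mm thick), which rests on the stand; z runs up the axis to the cap. Below the collar a steel barrel, 18 mm wide, reaches to z = -30 mm. Its tip touches nothing while it stands in the socket.
- punch_grip (a point): Middle of the punch's square blue grip: 22 x 22 mm, faces square to the punch's x and y axes, from 6 to 50 mm above its origin (this point at 28 mm). A round black cap, 25 mm wide, ends at 60 mm.
- barrel_end (a point): Lower end of the punch's barrel, on its axis. From it stands the plunger, an 8 mm rod with a 7 mm tip whose end is 26 to 46 mm below: set anew each time, not measured, to be felt. Pushed in, it resists with 2 N at first, rising to about 16 N within 4 mm, then trips: it jumps in by 4 mm more and the force drops to about 7 N; hard stop at 8 mm. Springs out when lifted.
- rack: Tool stand, a fixed wooden block 80 x 180 x 85 mm (x, y, z) with two round through sockets in its top, 50 mm either side of its centre along its y. Origin: centre of its underside. One socket holds the punch, the other a brass drift with a round wooden handle (19 mm thick, 51 mm above the stand) to be left alone.
- rack_hole0 (a point): Centre of the mouth of one socket, level with the stand's top (85 mm above the table); 25 mm in diameter, 3 mm chamfer; z up. The punch's collar rests at this level.
- rack_hole1 (a point): The same for the other socket.
- nest: Marking nest, fixed: round wooden block 170 mm wide with a rubber pad and a sprung seat, carrying the brass cymbal blank (200 mm disc, underside 48 mm above the table) and on it a three-armed aluminium spider with the guide in its middle. Origin: centre of the underside of the block.
- mark (a point): Centre of the blank's dome, a dark dot at the bottom of the guide, 62 mm above the table: here the tip must press. The guide is a ring 11 mm high with a 12 mm bore, its upper 5 mm flaring to a 20 mm mouth. The blank is sprung: it sinks about 0.08 mm per newton (10 mm at most) and comes back up.
Mind the look-alikes: they are no part of the job. Of the things that look like the punch, the smallest one is meant.

How it is judged:
By the outcome, as a careful person would: the job done as asked, in the order asked, and still so for the second after the job is handed in, with the robot touching nothing.
It also fails if it takes over 70 s, if anything falls off the work surface, if the arm or the gripper's body presses on something with over 40 N, if the wrist force passes 120 N, or if a joint passes its speed limit or range.

## Robot

A 7-joint arm with a two-finger parallel gripper is mounted at the origin on the work surface. World frame = base frame: x ahead of the robot, y to its left, z up, the work surface at z = 0. Lengths are in m, angles in degrees, forces in N, time in s.
With the tool pointing down it reaches from about 0.35 to 0.9 m from the base axis. Payload 19.9 kg.
Tool frame: the origin (TCP) lies on the centre line of the jaws, within the pads' length; the fingertips stand 14 mm ahead of it and the grasp point (between the pads) lies 5 mm behind it; z points along the fingers, y is the line along which they close (so a half turn about z gives the same grasp; the last joint's range is limited). The gripper opens to 85 mm and grips with 20 to 120 N. Pads are 22 mm wide; open, the fingers measure 114 mm over their backs; the gripper's body (76 mm by 85 mm) begins 54 mm behind the grasp point. The pads swing forward as they close: fully open they stand 13 mm farther back than shut.
Start: joints at [-71.878, 23.915, -0.59, 92.452, 0.269, 63.638, -3.037], TCP at [0.219, 0.585, 0.245] pointing down, gripper open.
Joint ranges: [-161.28, 161.28], [-22.2, 115.67], [-73.04, 71.86], [3.21, 147.25], [-68.34, 248.33], [10.77, 114.83], [-161.83, 161.83]. Speed limits (degrees/s): [108.29, 108.29, 136.94, 136.94, 172.46, 172.46, 172.46].

## Interface

Orientations are given as a 3x3 rotation matrix whose columns are the frame's x, y, z axes.
In Python, from rig import * gives the robot as it stands.
- The arm moves only by the shell command python3 -m jog 'ROWS' [FORCE]. ROWS is JSON, a list of rows, each a list of 5 numbers: the shift along the tool's x, y, z in m, then the turn about the tool's z in rad, then the finger opening in m, from 0 to 0.0854. In form: [[x, y, z, spin, gripper], ...]. A call has 1 to 10 rows; each row shifts and turns the commanded pose from where the row before left it, along the tool's axes as they then stand; what a row does not reach is not made up. A row lasts 1/8 s, in which the tool goes at most 62.5 mm and 10.7 degrees, less where a joint would pass 70% of its speed; a pose out of reach is approached as far as the arm can. A call with a gripper value outside its range is refused whole. The fingers move at their own pace and stop on an object; FORCE is the grip in N (left out, the last holds). Time passes only in rows, so rows that do not move let the fingers close. It gives the time, the measured TCP pose, the force, the opening and the grip force at its end, in the units of the state.
- state(): the state, without advancing time (a new reading comes with each control period).
- camera(name): name is "scene" or "top"; returns a dict with "img" (400x640x3 uint8, red, green, blue), "depth" (400x640 float32, m along the optical axis (not along the pixel's ray), 0 where there is no reading), "fov_y" (degrees; the focal length in pixels is half the picture's height over the tangent of half this angle, whatever the lens; pixels are square), "cx", "cy" (the principal point, pixels), "k1" (the pictures are not rectified: a ray, as slopes to the right and down, at radius r is drawn at 1 + k1 r^2 times it, then the intrinsics apply), "pose" (4x4, takes a point from camera to world coordinates). Camera axes: x right, y up, looking along -z (the intrinsics and any distortion apply to the point x, -y, -z); pixel columns grow to the right and rows downward; lengths in m; the calibration is good to about 2 mm. A picture is of the moment at which its call begins.
- hand_in(): hands the job in; it is judged then, once.
The state is a dict: "time": time; "qpos": joint angles; "joint_vel": joint speeds; "joint_efforts": joint torques, N m; "ee_pos": TCP position; "ee_rot": TCP orientation; "force": force on the tool from outside, world axes, zero at the start; "torque": the same for the moment, N m; "grip_width": finger opening in m; "grip_force": force on a finger pad.
Only numpy, scipy, OpenCV 4.12 (cv2) and the standard library are available. Lean on these libraries where they do the work, as an engineer would, in place of code of your own. Each camera call takes 0.05 s, during which the arm holds its last target. There are 200 camera calls.

## Working session

There is one attempt and no reset: what is moved stays moved. The work goes in short steps, Python scripts to look and compute and a shell command to move; the robot and the scene stay as the last step left them, time stands still between calls to the robot, and variables do not carry over. Pictures are saved under pics/ and viewed, at most 10 in all, crops included, and the job is handed in when it is done.

```bash
mkdir -p pics; cat > h.py <<'E'
from rig import *
import numpy as np, cv2
def K(c):
    f=c["img"].shape[0]/2/np.tan(np.radians(c["fov_y"]/2)); return np.array([[f,0,c["cx"]],[0,f,c["cy"]],[0,0,1.]])
def rays(c,uv):
    uv=np.asarray(uv,float).reshape(-1,1,2)
    d=(uv[:,0]-[c["cx"],c["cy"]])/K(c)[0,0]
    s=d.copy()
    for _ in range(30): s=d/(1+c["k1"]*(s**2).sum(1,keepdims=True))
    v=np.c_[s[:,0],-s[:,1],-np.ones(len(s))]
    return c["pose"][:3,3], v@c["pose"][:3,:3].T
def onplane(c,uv,z):
    o,v=rays(c,uv); return o+v*((z-o[2])/v[:,2])[:,None]
def cloud(c):
    h,w=c["depth"].shape; u,v=np.meshgrid(np.arange(w),np.arange(h))
    o,r=rays(c,np.c_[u.ravel(),v.ravel()]); return (o+r*c["depth"].reshape(-1,1)).reshape(h,w,3)
def project(c,P):
    P=np.atleast_2d(P); q=(P-c["pose"][:3,3])@c["pose"][:3,:3]
    s=np.c_[q[:,0],-q[:,1]]/-q[:,2:]; s=s*(1+c["k1"]*(s**2).sum(1,keepdims=True)); return s*K(c)[0,0]+[c["cx"],c["cy"]]
E
python3 - <<'E'
from h import *
for n in("top","scene"):
    c=camera(n); cv2.imwrite(f"pics/{n}0.png",c["img"][:,:,::-1]); print(n,c["fov_y"],c["cx"],c["cy"],c["k1"],c["pose"].round(3).tolist(),(c["depth"]>0).mean())
s=state(); print(s)
E
```

```text
top 43.79725539801046 316.6044999788299 202.70554789570073 -0.12174802307825205 [[-0.059, 0.978, -0.2, 0.247], [-0.998, -0.058, 0.01, 0.023], [-0.002, 0.2, 0.98, 1.305], [0.0, 0.0, 0.0, 1.0]] 0.99617578125
scene 44.03144128468493 320.45228688020035 195.33976140137617 -0.11441267698091018 [[-0.304, -0.747, 0.591, 1.125], [0.953, -0.228, 0.202, 0.231], [-0.017, 0.624, 0.781, 0.885], [0.0, 0.0, 0.0, 1.0]] 0.99611328125
{'time': 0.1, 'qpos': array([-71.87920769,  23.94566422,  -0.59117151,  92.48251421,
         0.26987268,  63.64029824,  -3.0383513 ]), 'joint_vel': array([ 0.00075842, -0.1095825 , -0.04261767, -0.02414623, -0.04421397,
        0.02281737,  0.04612843]), 'joint_efforts': array([ 2.81824752e-03, -8.65814567e+01,  6.81176372e-01, -4.35641778e+01,
        1.92651898e-02,  4.76427944e-03,  2.54775614e-05]), 'ee_pos': array([0.21875739, 0.58513033, 0.24470816]), 'ee_rot': array([[-9.36679887e-01,  3.50186644e-01, -3.22455139e-04],
       [ 3.50186780e-01,  9.36679215e-01, -1.12617841e-03],
       [-9.23356101e-05, -1.16778819e-03, -9.99999314e-01]]), 'force': array([0.52577663, 0.00286306, 0.41167638]), 'torque': array([0.0159864 , 0.01838914, 0.0169959 ]), 'grip_force': 0.0, 'grip_width': 0.08557845651581315}
```

View pics/top0.png

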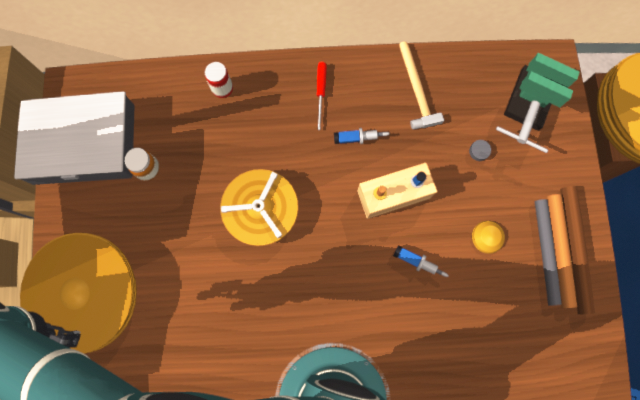

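View pics/scene0.png

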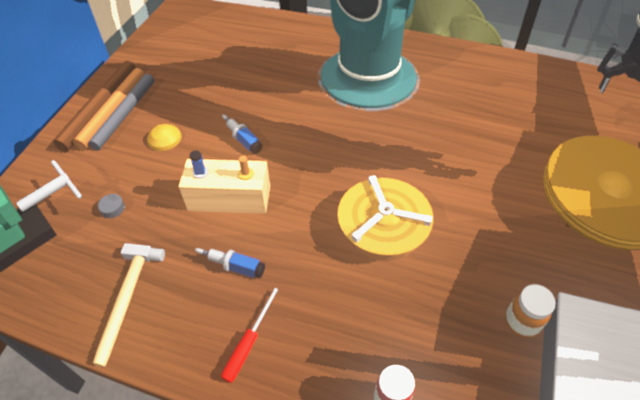

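Top view: blue tools at (362,136) and (422,262) lie on the table and are larger. The one at (419,179) (scene 198,163) stands upright in the stand, so it is the smallest and the one meant. The drift is at (381,190) and the guide at (258,205).

```bash
python3 - <<'E'
from h import *
t=camera("top"); s=camera("scene")
a=cv2.resize(t["img"][150:230,345:455],None,fx=5,fy=5,interpolation=cv2.INTER_CUBIC)
b=cv2.resize(s["img"][140:220,170:280],None,fx=5,fy=5,interpolation=cv2.INTER_CUBIC)
cv2.imwrite("pics/crop1.png",np.vstack([a[:300],b[:300]])[:,:,::-1])
for c,n,(r0,r1,c0,c1) in((t,"top",(155,225,350,445)),(s,"scene",(145,220,175,280))):
    P=cloud(c); hsv=cv2.cvtColor(c["img"],cv2.COLOR_RGB2HSV)
    W=np.zeros(P.shape[:2],bool); W[r0:r1,c0:c1]=1
    top=W&(abs(P[:,:,2]-.085)<.004)
    p=P[top]; r=cv2.minAreaRect((p[:,:2]*1000).astype(np.float32)); print(n,"racktop",r,p[:,2].mean())
    m=W&(hsv[:,:,0]>100)&(hsv[:,:,0]<130)&(hsv[:,:,1]>120); print("blue",P[m].mean(0),P[m].min(0),P[m].max(0),np.argwhere(m).mean(0)[::-1])
    m=W&(P[:,:,2]>.139)&(P[:,:,2]<.152); print("cap",m.sum(),P[m].mean(0),P[m].min(0),P[m].max(0))
    m=W&(P[:,:,2]>.128)&(P[:,:,2]<.139); print("drift?",m.sum(),P[m].mean(0))
for c,n,(r0,r1,c0,c1) in((t,"top",(165,250,215,305)),(s,"scene",(170,260,330,440))):
    P=cloud(c); hsv=cv2.cvtColor(c["img"],cv2.COLOR_RGB2HSV)
    W=np.zeros(P.shape[:2],bool); W[r0:r1,c0:c1]=1
    m=W&(hsv[:,:,1]>150)&(hsv[:,:,0]>15)&(hsv[:,:,0]<35)&(hsv[:,:,2]>150); p=P[m&(P[:,:,2]>.04)]
    ctr,rad=cv2.minEnclosingCircle((p[:,:2]*1000).astype(np.float32)); print(n,"blank",ctr,rad,p[:,2].min(),p[:,2].max())
    m=W&(P[:,:,2]>.068); print("guide",m.sum(),P[m].mean(0),P[m].min(0),P[m].max(0))
E
```

```text
top racktop ((524.2277221679688, -196.50469970703125), (80.99017333984375, 180.79412841796875), 14.550346374511719) 0.08497491503553109
blue [ 0.51592869 -0.22537952  0.17574636] [ 0.24724149 -0.24888961  0.09674213] [0.53837352 0.02322465 1.30482344] [416.5  180.85]
cap 77 [ 0.53539079 -0.24085399  0.14458145] [ 0.50394595 -0.2551363   0.13913968] [ 0.54780281 -0.14465708  0.1508425 ]
drift? 63 [ 0.51665083 -0.17103262  0.13454963]
scene racktop ((524.2839965820312, -197.08474731445312), (85.29190826416016, 181.32492065429688), 14.690719604492188) 0.08406801252189153
blue [ 0.54012058 -0.23400244  0.1325287 ] [ 0.53950957 -0.23554919  0.12978705] [ 0.54087207 -0.23230922  0.13486226] [199.66666667 160.33333333]
cap 99 [ 0.53737216 -0.2440635   0.143582  ] [ 0.52247901 -0.25654038  0.13943312] [ 0.54945695 -0.23211747  0.1478667 ]
drift? 104 [ 0.52533987 -0.18576893  0.13355157]
top blank (416.99163818359375, 119.0615234375) 194.9356231689453 0.04222240806277999 1.3048234390844409
guide 205 [0.4593907  0.13887439 0.28159283] [0.24724149 0.02322465 0.06801973] [0.57805021 0.251504   1.30482344]
scene blank (763.2996826171875, 187.54519653320312) 364.4881896972656 0.04444816714327704 0.8852919172301548
guide 169 [0.64911729 0.17560836 0.26387785] [0.42372905 0.10826464 0.06804883] [1.1251324  0.2314614  0.88529192]
```

View pics/crop1.png

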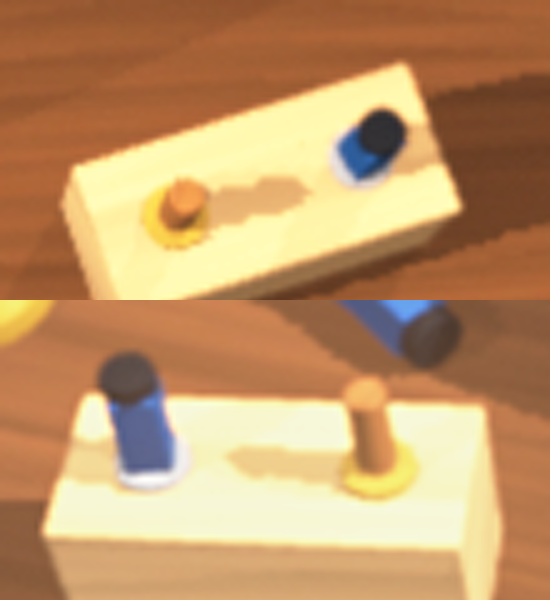

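The crop shows the stood punch (black cap, blue square grip, white collar), with the drift beside it, about 100 mm away as expected. Next I need the grip's yaw and the guide centre.

```bash
python3 - <<'E'
from h import *
from scipy.optimize import least_squares
t=camera("top"); s=camera("scene")
for c,n,(r0,r1,c0,c1),B in((t,"top",(160,250,215,305),(165,195,405,435)),(s,"scene",(170,260,330,440),(148,185,185,212))):
    P=cloud(c); hsv=cv2.cvtColor(c["img"],cv2.COLOR_RGB2HSV); ok=c["depth"]>0
    W=np.zeros(ok.shape,bool); W[r0:r1,c0:c1]=1; W&=ok
    m=W&(P[:,:,2]>.035)&(P[:,:,2]<.08); k=cv2.findContours(m.astype(np.uint8),0,1)[0]; k=max(k,key=cv2.contourArea)[:,0]
    q=onplane(c,k,.049)[:,:2]
    f=least_squares(lambda x:np.hypot(*(q-x[:2]).T)-x[2],[*q.mean(0),.1],loss="soft_l1",f_scale=.001); print(n,"blank",f.x)
    m=W&(P[:,:,2]>.0695)&(P[:,:,2]<.078); p=P[m]; print("guidetop",len(p),p.mean(0),p.min(0),p.max(0))
    uv0=project(c,np.r_[f.x[:2],.073]); print("pred guide px",uv0)
    # guide bright blob / dark dot around predicted px
    x,y=np.round(uv0[0]).astype(int); print(hsv[y-5:y+6,x-6:x+7,2])
    W[:]=0; W[B[0]:B[1],B[2]:B[3]]=1
    m=W&ok&(hsv[:,:,0]>95)&(hsv[:,:,0]<135)&(hsv[:,:,1]>90)&(P[:,:,2]>.093)&(P[:,:,2]<.135)
    p=P[m]; print("blue",len(p),p.mean(0))
    for z0 in np.arange(.093,.135,.007):
        g=p[(p[:,2]>z0)&(p[:,2]<z0+.007)]
        if len(g): print(z0.round(3),(g[np.argsort(g[:,1])]*1000).round(1)[:,:2].tolist())
    for (yy,xx) in np.argwhere(m)[::4]: print((xx,yy),c["img"][yy,xx],end=" ")
    print()
E
```

```text
top blank [0.50304862 0.16002204 0.09882831]
guidetop 114 [0.49891322 0.15790944 0.07219735] [0.4221139  0.10935502 0.0695004 ] [0.58634386 0.2459459  0.0770112 ]
pred guide px [[257.58246325 204.41205574]]
[[247 247 247 249 250 250 250 251 247 240 235 227 194]
 [249 249 252 253 254 254 254 254 253 243 218 186 184]
 [250 252 254 254 254 254 254 255 255 254 238 203 191]
 [252 253 253 252 249 249 251 254 255 255 253 235 204]
 [254 253 250 239 213 209 210 236 254 255 255 243 207]
 [254 253 243 215 169 144 123 163 247 255 255 247 213]
 [254 253 240 197 153 100  68 103 222 254 254 248 215]
 [254 253 244 215 166 101  63 108 237 254 254 247 215]
 [250 252 249 234 198 158 138 173 250 254 254 239 207]
 [228 253 253 249 241 237 240 247 253 254 251 227 204]
 [247 253 254 253 252 252 253 253 254 250 235 222 211]]
blue 45 [ 0.53062797 -0.2385445   0.11678287]
0.093 [[524.5, -240.9], [529.2, -238.3], [534.7, -236.5], [537.7, -234.5]]
0.1 [[524.7, -241.6], [524.7, -238.9], [531.2, -238.1], [535.7, -235.4], [540.9, -233.3], [538.3, -233.0]]
0.107 [[525.6, -248.2], [523.7, -243.3], [531.7, -239.1], [
[... 3164 characters left out ...]
int64(161)) [ 87 104 154] (np.int64(193), np.int64(162)) [ 86 100 146] (np.int64(200), np.int64(162)) [ 91 107 157] (np.int64(195), np.int64(163)) [ 89 100 141] (np.int64(199), np.int64(163)) [ 92 102 145] (np.int64(194), np.int64(164)) [ 87  97 141] (np.int64(198), np.int64(164)) [ 91 102 145] (np.int64(202), np.int64(164)) [108 125 181] (np.int64(197), np.int64(165)) [ 91 101 143] (np.int64(201), np.int64(165)) [ 93 107 156] (np.int64(196), np.int64(166)) [ 91 100 142] (np.int64(200), np.int64(166)) [ 93 102 145] (np.int64(194), np.int64(167)) [ 88  97 140] (np.int64(203), np.int64(167)) [104 125 182] (np.int64(202), np.int64(169)) [ 95 107 155] (np.int64(203), np.int64(171)) [102 116 162]
```

Punch: axis (0.536, −0.245), yaw about 24.5°. Mark: about (0.502, 0.160). Heights and sizes match the description. I'll turn first, then travel.

```bash
python3 -m jog '[[0,0,0,0.157,0.0854],[0,0,0,0.157,0.0854],[0,0,0,0.157,0.0854],[0,0,0,0.157,0.0854],[0,0,0,0.157,0.0854],[-0.02,0,0,0,0.0854],[-0.05,0,0,0,0.0854],[-0.05,0,0,0,0.0854],[-0.05,0,0,0,0.0854],[-0.05,0,0,0,0.0854]]' 40; python3 -m jog '[[-0.05,0,0,0,0.0854],[-0.05,0,0,0,0.0854],[-0.05,0,0,0,0.0854],[-0.05,0,0,0,0.0854],[-0.05,0,0,0,0.0854],[-0.05,0,0,0,0.0854],[-0.05,0,0,0,0.0854],[-0.05,0,0,0,0.0854],[-0.02,0,0,0,0.0854],[0,0,0,0,0.0854]]'
cat >> h.py <<'E'
def goto(p,yaw=24.5):
    s=state(); R=s["ee_rot"]; d=np.array(p)-s["ee_pos"]; a=np.degrees(np.arctan2(R[1,1],R[0,1]))
    print("t",round(s["time"],2),"tcp",s["ee_pos"].round(4),"z",R[:,2].round(4),"yaw",a.round(2),"spin",np.radians((a-yaw+90)%180-90).round(4),"dTool mm",(R.T@d*1000).round(2),"F",s["force"].round(2),"T",s["torque"].round(2),"grip",round(s["grip_width"],4),round(s["grip_force"],1))
E
python3 -c "
from h import *
goto([.536,-.245,.2])"
```

```text
time: 1.55
ee_pos: [0.3109, 0.3828, 0.2454]
ee_rot: [[-0.417, 0.909, 0.0], [0.909, 0.417, 0.0], [0.0, 0.0, -1.0]]
force: [0.6, 1.0, 0.2]
grip_width: 0.0856
grip_force: 0.0
time: 2.8
ee_pos: [0.4842, 0.0012, 0.2452]
ee_rot: [[-0.414, 0.91, -0.0], [0.91, 0.414, -0.0], [-0.0, -0.0, -1.0]]
force: [0.5, 1.4, -0.2]
grip_width: 0.0852
grip_force: 0.0
t 2.8 tcp [0.4842 0.0012 0.2452] z [-1.e-04 -3.e-04 -1.e+00] yaw 24.47 spin -0.0006 dTool mm [-245.51  -54.83   45.28] F [ 0.49  1.38 -0.2 ] T [0.08 0.04 0.  ] grip 0.0852 0.0
```

```bash
python3 -m jog '[[-0.049,-0.011,0,0,0.07],[-0.049,-0.011,0,0,0.07],[-0.049,-0.011,0,0,0.07],[-0.049,-0.011,0,0,0.07],[-0.049,-0.011,0,0,0.07],[0,0,0.02,0,0.07],[0,0,0.025,0,0.07],[0,0,0,0,0.07],[0,0,0,0,0.07]]' >/dev/null
python3 - <<'E'
from h import *
goto([.536,-.245,.109])
for n,s in(("top",(slice(130,230),slice(350,490))),("scene",(slice(90,230),slice(140,280)))):
    c=camera(n); cv2.imwrite(f"pics/{n}1.png",cv2.resize(c["img"][s],None,fx=4,fy=4)[:,:,::-1])
E
```

```text
t 3.92 tcp [ 0.5364 -0.2423  0.2013] z [ 8.e-04 -0.e+00 -1.e+00] yaw 24.58 spin 0.0014 dTool mm [-2.26 -1.52 92.28] F [ 0.32 -0.9  -0.05] T [-0.05  0.02  0.02] grip 0.0701 0.0
```

View pics/scene1.png

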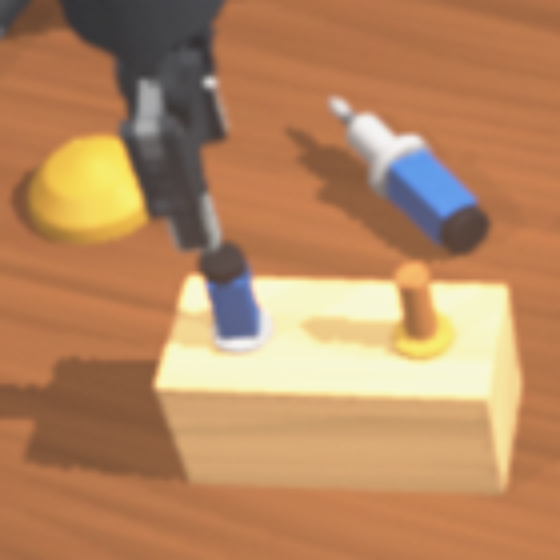

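The scene crop shows the open jaws directly above the cap at crop (222,262), lined up, with the drift clear. Descending.

```bash
python3 -m jog '[[-0.0025,-0.0015,0.02,0,0.07],[0,0,0.025,0,0.07],[0,0,0.025,0,0.07],[0,0,0.015,0,0.07],[0,0,0.0065,0,0.07],[0,0,0,0,0.07],[0,0,0,0,0.07]]'; python3 -c "
from h import *
goto([.5363,-.2452,.109])"
```

```text
time: 4.9
ee_pos: [0.5362, -0.2457, 0.1096]
ee_rot: [[-0.415, 0.91, 0.001], [0.91, 0.415, -0.0], [-0.001, 0.001, -1.0]]
force: [0.2, 0.2, 0.3]
grip_width: 0.0703
grip_force: 0.0
t 4.9 tcp [ 0.5362 -0.2457  0.1096] z [ 1.e-03 -4.e-04 -1.e+00] yaw 24.53 spin 0.0004 dTool mm [0.4  0.29 0.56] F [0.18 0.17 0.27] T [0.   0.01 0.02] grip 0.0703 0.0
```

```bash
python3 -m jog '[[0,0,0,0,0.03],[0,0,0,0,0.03],[0,0,0,0,0.018],[0,0,0,0,0.018],[0,0,0,0,0.018],[0,0,0,0,0.018],[0,0,0,0,0.018]]' 25; python3 -m jog '[[0,0,0,0,0.01],[0,0,0,0,0.01],[0,0,0,0,0.01]]' 80;  python3 -c "
from h import *
goto([.5363,-.2452,.109])"
```

```text
time: 5.78
ee_pos: [0.5359, -0.2455, 0.109]
ee_rot: [[-0.415, 0.91, 0.0], [0.91, 0.415, -0.0], [-0.0, 0.0, -1.0]]
force: [-1.8, 1.0, 5.7]
grip_width: 0.0217
grip_force: 27.0
time: 6.15
ee_pos: [0.536, -0.2455, 0.1092]
ee_rot: [[-0.415, 0.91, 0.0], [0.91, 0.415, -0.0], [-0.0, 0.0, -1.0]]
force: [-2.5, 1.4, 8.0]
grip_width: 0.0211
grip_force: 77.8
t 6.15 tcp [ 0.536  -0.2455  0.1092] z [ 4.e-04 -0.e+00 -1.e+00] yaw 24.52 spin 0.0004 dTool mm [0.16 0.45 0.17] F [-2.48  1.38  7.99] T [ 0.33  0.36 -0.01] grip 0.0211 77.8
```

```bash
python3 -m jog '[[0,0,-0.005,0,0.01],[0,0,-0.01,0,0.01],[0,0,-0.02,0,0.01],[0,0,-0.025,0,0.01],[0,0,-0.025,0,0.01],[0,0,-0.025,0,0.01],[0,0,-0.02,0,0.01],[0,0,0,0,0.01],[0,0,0,0,0.01]]'; python3 - <<'E'
from h import *
goto([.5014,.1605,.239])
P0=state()["ee_pos"]
for n,d in(("top",50),("scene",50)):
    c=camera(n); u=project(c,P0-[0,0,.05])[0].round().astype(int); print(u)
    s=(slice(max(0,u[1]-d),u[1]+d),slice(max(0,u[0]-d),u[0]+d)); cv2.imwrite(f"pics/{n}2.png",cv2.resize(c["img"][s],None,fx=5,fy=5,interpolation=cv2.INTER_CUBIC)[:,:,::-1])
E
cd pics; python3 -c "
import cv2,numpy as np
cv2.imwrite('both2.png',cv2.resize(np.hstack([cv2.imread('top2.png'),cv2.imread('scene2.png')]),(800,400)))"
```

```text
time: 7.28
ee_pos: [0.5355, -0.2453, 0.2385]
ee_rot: [[-0.415, 0.91, -0.0], [0.91, 0.415, 0.0], [0.0, -0.0, -1.0]]
force: [0.4, 0.1, -4.2]
grip_width: 0.0212
grip_force: 78.6
t 7.28 tcp [ 0.5355 -0.2453  0.2385] z [-4.e-04  2.e-04 -1.e+00] yaw 24.52 spin 0.0004 dTool mm [ 3.8335e+02  1.3737e+02 -3.8000e-01] F [ 0.41  0.15 -4.21] T [-0.01  0.02 -0.  ] grip 0.0212 78.6
[425 171]
[190 139]
```

View pics/both2.png

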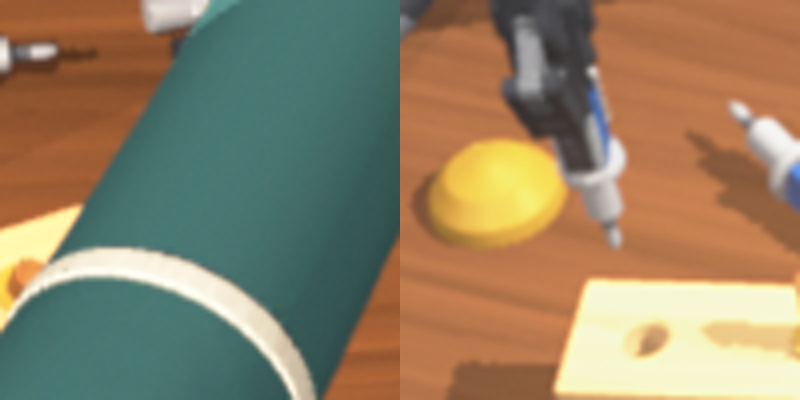

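The scene crop shows the punch held upright, with the plunger tip near (194,150) full frame and the empty socket near (202,174). Next I measure the lateral offset from the tool axis, the plunger length and the socket centre.

```bash
python3 - <<'E'
from h import *
c=camera("scene"); P=cloud(c); ok=c["depth"]>0; p0=state()["ee_pos"]; R=state()["ee_rot"]
hsv=cv2.cvtColor(c["img"],cv2.COLOR_RGB2HSV)
W=np.zeros(ok.shape,bool); W[110:160,175:215]=1
m=W&ok&(np.hypot(P[:,:,0]-p0[0],P[:,:,1]-p0[1])<.03)
right=np.array([c["pose"][0,0],c["pose"][1,0],0]); right/=np.linalg.norm(right)
for r in range(120,158):
    k=np.where(m[r])[0]
    if len(k)==0: continue
    q=P[r,k]; off=(q-p0)@right
    print(r,k.min(),k.max(),"z",q[:,2].mean().round(4),"lateral mm",(off.min()*1e3).round(1),(off.max()*1e3).round(1),"mid",(500*(off.min()+off.max())).round(1), "V",hsv[r,k,2].tolist()[:14])
print("right in tool xy",(R.T@right).round(2))
# socket: dark pixels within the rack top
H=project(c,[[.5368,-.2452,.085]])[0]; print("pred socket px",H)
T=onplane(c,np.argwhere(np.ones(ok.shape))[:,::-1],.085).reshape(*ok.shape,3)
m=(np.hypot(T[:,:,0]-.5368,T[:,:,1]+.2452)<.024); v=c["img"].sum(2)
print("light ref",np.median(v[m])); d=m&(((P[:,:,2]<.080)&ok)|(v<0.8*np.median(v[m])))
q=T[d]; print("socket",d.sum(),q.mean(0),q.min(0),q.max(0))
rr=np.argwhere(m); a,b=rr.min(0),rr.max(0); print(a,b); print(v[a[0]:b[0]+1,a[1]:b[1]+1]//3)
E
```

```text
120 187 191 z 0.2434 lateral mm 9.0 12.0 mid 10.5 V [151, 176, 183, 177, 153]
121 186 191 z 0.2437 lateral mm 8.8 11.9 mid 10.3 V [113, 155, 179, 184, 176, 158]
122 186 191 z 0.2419 lateral mm 8.8 11.9 mid 10.3 V [109, 150, 173, 177, 176, 170]
123 182 191 z 0.2456 lateral mm 1.9 11.9 mid 6.9 V [70, 68, 66, 72, 102, 142, 166, 178, 181, 180]
124 178 193 z 0.243 lateral mm -7.3 12.7 mid 2.7 V [135, 93, 74, 75, 76, 73, 70, 71, 91, 131, 161, 174, 175, 182]
125 178 194 z 0.2404 lateral mm -7.9 12.6 mid 2.3 V [150, 109, 78, 75, 75, 74, 71, 72, 86, 119, 155, 174, 174, 184]
126 179 194 z 0.2376 lateral mm -6.8 13.8 mid 3.5 V [121, 83, 73, 75, 77, 74, 74, 81, 110, 149, 170, 174, 186, 218]
127 179 195 z 0.2352 lateral mm -7.3 16.4 mid 4.5 V [138, 95, 75, 76, 76, 75, 73, 78, 102, 141, 164, 168, 181, 217]
128 179 195 z 0.2337 lateral mm -7.7 16.7 mid 4.5 V [159, 113, 80, 74, 75, 76, 73, 75, 92, 129, 160, 170, 186, 219]
129 179 195 z 0.23 lateral mm -16.2 16.3 mid 0.1 V [185, 128, 86, 74, 74, 75, 74, 73, 82, 113, 150, 167, 190, 223]
130 179 195 z 0.229 lateral mm -14.2 16.3 mid 1.1 V [209, 142, 95
[... 3011 characters left out ...]
8 143 143 147 154 164 191 219
  231 232 232 231]
 [233 233 233 233 233 226 215 214 213 203 160 138 139 142 152 179 211 227
  233 234 233 232]
 [232 233 232 232 231 228 218 215 213 196 155 136 139 151 180 210 226 232
  233 233 233 232]
 [232 232 232 232 232 230 225 219 209 181 158 161 175 200 219 229 232 232
  232 232 232 232]
 [233 233 233 233 233 233 231 227 218 209 209 213 221 229 231 232 232 233
  232 232 232 232]
 [234 234 234 234 234 234 234 233 232 231 232 233 233 234 233 231 233 234
  234 234 234 234]
 [233 234 233 234 234 234 234 234 235 235 235 235 235 235 234 234 234 235
  235 235 235 235]
 [233 233 233 233 233 233 233 233 234 234 234 234 234 234 234 234 234 234
  234 234 234 235]]
```

```bash
python3 -m jog '[[0,0,-0.02,0,0.01],[0.03,0.01,0,0,0.01],[0.05,0.018,0,0,0.01],[0.05,0.018,0,0,0.01],[0.05,0.018,0,0,0.01],[0.05,0.018,0,0,0.01],[0.05,0.018,0,0,0.01],[0.05,0.018,0,0,0.01],[0.035,0.012,0,0,0.01],[0,0,0,0,0.01]]' >/dev/null; python3 - <<'E'
from h import *
t=camera("top");s=camera("scene")
print("dot est",onplane(t,[258,205.5],.062),onplane(s,[385.4,209.2],.062))
c=s; P=cloud(c); ok=c["depth"]>0; print("guide px",project(c,[.502,.160,.073]))
goto([.502,.160,.2])
p0=state()["ee_pos"]; u=project(c,p0-[0,0,.08])[0].round().astype(int)
im=c["img"][max(0,u[1]-50):u[1]+70,u[0]-60:u[0]+60]; cv2.imwrite("pics/s3.png",cv2.resize(im,None,fx=5,fy=5,interpolation=cv2.INTER_CUBIC)[:,:,::-1]); print(u)
E
```

```text
dot est [[0.5024393  0.16027648 0.062     ]] [[0.49827349 0.15888454 0.062     ]]
guide px [[385.9789058 207.4925552]]
t 8.78 tcp [0.5025 0.1401 0.2584] z [-6.e-04 -8.e-04 -1.e+00] yaw 24.53 spin 0.0005 dTool mm [18.31  7.86 58.41] F [-0.71 -0.51 -3.5 ] T [-0.08 -0.01 -0.01] grip 0.0213 78.7
[381 172]
```

View pics/s3.png

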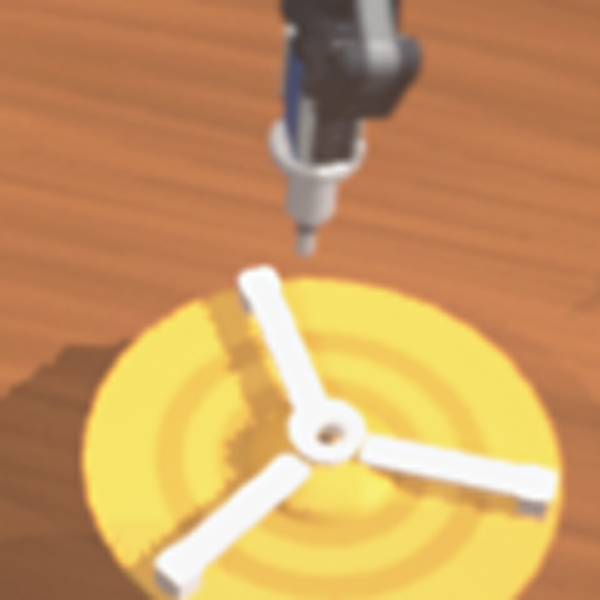

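The scene crop shows the guide ring at full frame (386.4,208.4) and the punch tip at (382,172). I'll move above the guide and descend to just over it.

```bash
python3 -m jog '[[0.018,0.007,0,0,0.01],[0,0,0.02,0,0.01],[0,0,0.025,0,0.01],[0,0,0.02,0,0.01],[0,0,0,0,0.01],[0,0,0,0,0.01]]' >/dev/null; python3 - <<'E'
from h import *
c=camera("scene"); P=cloud(c); ok=c["depth"]>0
goto([.5015,.160,.2])
p0=state()["ee_pos"]
m=ok&(np.hypot(P[:,:,0]-p0[0],P[:,:,1]-p0[1])<.02)&(P[:,:,2]<.15)&(P[:,:,2]>.08)
for r in range(400):
    k=np.where(m[r])[0]
    if len(k): print(r,k.min(),k.max(),P[r,k].mean(0).round(4))
print("axis px at z .145,.105,.073",project(c,[[*p0[:2],.145],[*p0[:2],.105],[*p0[:2],.073]]).round(1).tolist())
im=c["img"][165:235,350:420]; cv2.imwrite("pics/s4.png",cv2.resize(im,None,fx=8,fy=8,interpolation=cv2.INTER_CUBIC)[:,:,::-1])
E
```

```text
t 9.57 tcp [0.502  0.1598 0.1947] z [ 1.1e-03  5.0e-04 -1.0e+00] yaw 24.5 spin -0.0 dTool mm [ 0.39 -0.39 -5.28] F [ 0.54  0.15 -3.33] T [0.03 0.03 0.05] grip 0.0211 78.6
185 385 385 [0.5072 0.1525 0.1487]
186 385 392 [0.5081 0.158  0.1487]
187 385 393 [0.5084 0.1604 0.1468]
188 385 393 [0.5096 0.1613 0.1454]
189 386 392 [0.5098 0.1616 0.1428]
190 387 391 [0.5096 0.1619 0.1396]
191 387 390 [0.5043 0.1606 0.1297]
192 387 389 [0.5045 0.1599 0.1266]
193 387 389 [0.5053 0.1603 0.1245]
194 387 389 [0.5036 0.1604 0.1195]
195 387 389 [0.5046 0.1607 0.1175]
196 387 388 [0.5043 0.16   0.1138]
axis px at z .145,.105,.073 [[389.1, 185.1], [387.3, 197.8], [385.9, 207.5]]
```

View pics/s4.png

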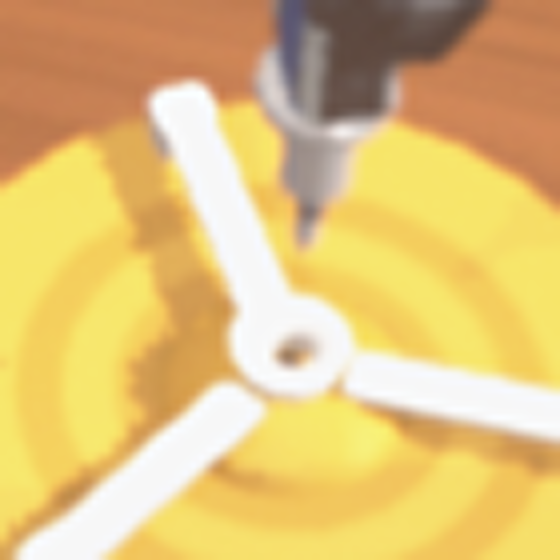

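The scene crop shows the ring centre at about (386.0,207.7). The tool axis projects to (385.9,207.5), so it is centred. Tip is at z ≈ 0.112, contact expected near TCP z ≈ 0.145. Now feeling down.

```bash
python3 -m jog '[[0,0,0.015,0,0.01],[0,0,0.015,0,0.01],[0,0,0.005,0,0.01],[0,0,0,0,0.01],[0,0,0,0,0.01]]';  python3 -m jog '[[0,0,0.003,0,0.01],[0,0,0.003,0,0.01],[0,0,0,0,0.01]]'; python3 -m jog '[[0,0,0.003,0,0.01],[0,0,0,0,0.01]]'
```

```text
time: 10.2
ee_pos: [0.5017, 0.1598, 0.1591]
ee_rot: [[-0.415, 0.91, 0.0], [0.91, 0.415, 0.0], [-0.0, 0.0, -1.0]]
force: [0.3, -0.2, -3.4]
grip_width: 0.0212
grip_force: 78.8
time: 10.58
ee_pos: [0.5014, 0.1598, 0.1526]
ee_rot: [[-0.415, 0.91, -0.0], [0.91, 0.415, -0.0], [-0.0, -0.0, -1.0]]
force: [-0.1, -0.8, -4.5]
grip_width: 0.0211
grip_force: 78.8
time: 10.82
ee_pos: [0.5014, 0.1598, 0.1496]
ee_rot: [[-0.415, 0.91, -0.0], [0.91, 0.415, -0.0], [-0.0, -0.0, -1.0]]
force: [-1.1, -0.7, -3.2]
grip_width: 0.0215
grip_force: 78.8
```

```bash
for i in 1; do :; done; python3 -m jog '[[0,0,0.001,0,0.01],[0,0,0,0,0.01]]' | sed -n '2p;4p'; python3 -m jog '[[0,0,0.001,0,0.01],[0,0,0,0,0.01]]'| sed -n '2p;4p'; python3 -m jog '[[0,0,0.001,0,0.01],[0,0,0,0,0.01]]'| sed -n '2p;4p'; python3 -m jog '[[0,0,0.001,0,0.01],[0,0,0,0,0.01]]'| sed -n '2p;4p'; python3 -m jog '[[0,0,0.001,0,0.01],[0,0,0,0,0.01]]'| sed -n '2p;4p'
```

```text
ee_pos: [0.5015, 0.1598, 0.1488]
force: [-0.5, -0.0, -4.3]
ee_pos: [0.5015, 0.1598, 0.1478]
force: [-0.1, -0.7, -2.9]
ee_pos: [0.5015, 0.1598, 0.1467]
force: [-0.1, 0.1, -3.4]
ee_pos: [0.5015, 0.1598, 0.1457]
force: [-0.5, 0.8, -3.6]
ee_pos: [0.5015, 0.1598, 0.1447]
force: [-0.2, -0.1, -3.6]
```

```bash
python3 -m jog '[[0,0,0.001,0,0.01],[0,0,0,0,0.01]]' | sed -n '2p;4p'; python3 -m jog '[[0,0,0.001,0,0.01],[0,0,0,0,0.01]]'| sed -n '2p;4p'; python3 -m jog '[[0,0,0.001,0,0.01],[0,0,0,0,0.01]]'| sed -n '2p;4p'
```

```text
ee_pos: [0.5016, 0.1599, 0.1439]
force: [0.1, 0.5, -2.4]
ee_pos: [0.5016, 0.1598, 0.1429]
force: [-0.0, -0.4, 0.1]
ee_pos: [0.5016, 0.1598, 0.1419]
force: [-0.2, -0.1, 2.4]
```

```bash
python3 -m jog '[[0,0,0.001,0,0.01],[0,0,0,0,0.01]]' | sed -n '2p;4p'; python3 -m jog '[[0,0,0.001,0,0.01],[0,0,0,0,0.01]]'| sed -n '2p;4p'; python3 -m jog '[[0,0,0.0005,0,0.01],[0,0,0,0,0.01]]'| sed -n '2p;4p'
```

```text
ee_pos: [0.5017, 0.1598, 0.1409]
force: [-0.5, -0.6, 5.8]
ee_pos: [0.5017, 0.1599, 0.14]
force: [-1.2, -0.7, 8.3]
ee_pos: [0.5017, 0.1599, 0.1396]
force: [-1.7, -0.6, 8.6]
```

```bash
python3 -c "
from h import *
goto([.5016,.1598,.139])"
```

```text
t 13.57 tcp [0.5017 0.1599 0.1396] z [ 5.e-04  2.e-04 -1.e+00] yaw 24.52 spin 0.0004 dTool mm [-0.01 -0.15  0.62] F [-1.74 -0.56  8.64] T [-0.21  0.49 -0.02] grip 0.021 80.5
```

```bash
python3 -m jog '[[0,0,0.0005,0,0.01],[0,0,0,0,0.01]]' | sed -n '2p;4p'; python3 -m jog '[[0,0,0.0005,0,0.01],[0,0,0,0,0.01]]'| sed -n '2p;4p'
```

```text
ee_pos: [0.5017, 0.1599, 0.1392]
force: [-2.1, -0.4, 9.9]
ee_pos: [0.5018, 0.1599, 0.1387]
force: [-1.3, -0.3, 11.3]
```

```bash
python3 -m jog '[[0,0,0.0005,0,0.01],[0,0,0,0,0.01]]' | sed -n '2p;4p'
```

```text
ee_pos: [0.5018, 0.1599, 0.1383]
force: [-2.8, -1.1, 11.2]
```

```bash
python3 -m jog '[[0,0,0.0005,0,0.01],[0,0,0,0,0.01]]' | sed -n '2p;4p'
```

```text
ee_pos: [0.5017, 0.1599, 0.1376]
force: [-0.8, -0.9, 4.9]
```

The force dropped from 11.2 to 4.9 N, so the spring has tripped. Lifting straight up.

```bash
python3 -m jog '[[0,0,-0.003,0,0.01],[0,0,-0.01,0,0.01],[0,0,-0.02,0,0.01],[0,0,-0.025,0,0.01],[0,0,-0.025,0,0.01],[0,0,-0.025,0,0.01],[0,0,-0.013,0,0.01],[0,0,0,0,0.01]]' | sed -n '2p;4p'; python3 -m jog '[[-0.04,-0.014,0,0,0.01],[-0.05,-0.018,0,0,0.01],[-0.05,-0.018,0,0,0.01],[-0.05,-0.018,0,0,0.01],[-0.05,-0.018,0,0,0.01],[-0.05,-0.018,0,0,0.01],[-0.05,-0.018,0,0,0.01],[-0.03,-0.011,0,0,0.01],[0,0,0,0,0.01],[0,0,0,0,0.01]]'>/dev/null; python3 -c "
from h import *
goto([.5362,-.2453,.2584])"
```

```text
ee_pos: [0.5015, 0.1599, 0.2586]
force: [0.2, -0.0, -4.9]
t 16.82 tcp [ 0.5338 -0.2314  0.2573] z [-1.5e-03  5.0e-04 -1.0e+00] yaw 24.53 spin 0.0006 dTool mm [-13.66  -3.59  -1.12] F [-0.    0.7  -4.09] T [0.04 0.02 0.05] grip 0.0212 78.7
```

```bash
python3 -m jog '[[-0.0137,-0.0036,0,0,0.01],[0,0,0.02,0,0.01],[0,0,0.02,0,0.01],[0,0,0,0,0.01],[0,0,0,0,0.01],[0,0,0,0,0.01]]'>/dev/null; python3 - <<'E'
from h import *
goto([.5364,-.2452,.1092])
c=camera("scene"); P=cloud(c); ok=c["depth"]>0; p0=state()["ee_pos"]
m=ok&(np.hypot(P[:,:,0]-p0[0],P[:,:,1]-p0[1])<.02)&(P[:,:,2]<.185)&(P[:,:,2]>.1)
right=c["pose"][:3,0]*[1,1,0]; right/=np.linalg.norm(right)
for r in range(400):
    k=np.where(m[r])[0]
    if len(k): o=(P[r,k]-p0)@right*1e3; print(r,k.min(),k.max(),P[r,k].mean(0).round(3),o.min().round(1),o.max().round(1))
im=c["img"][115:195,160:240]; cv2.imwrite("pics/s5.png",cv2.resize(im,None,fx=7,fy=7,interpolation=cv2.INTER_CUBIC)[:,:,::-1])
E
```

```text
t 17.57 tcp [ 0.5368 -0.2461  0.219 ] z [ 1.e-03 -3.e-04 -1.e+00] yaw 24.53 spin 0.0005 dTool mm [ 1.0300e+00 -1.0000e-01  1.0983e+02] F [ 0.26 -0.36 -3.74] T [-0.02  0.01 -0.03] grip 0.0214 78.7
142 193 194 [ 0.537 -0.238  0.183] 7.0 8.0
143 186 195 [ 0.54  -0.242  0.182] -7.6 9.0
144 187 195 [ 0.541 -0.242  0.18 ] -4.6 8.6
145 187 195 [ 0.543 -0.242  0.179] -6.4 8.7
146 187 196 [ 0.542 -0.242  0.175] -7.1 9.3
147 188 196 [ 0.542 -0.241  0.172] -5.6 8.6
148 188 196 [ 0.543 -0.242  0.17 ] -6.3 8.8
149 188 195 [ 0.543 -0.243  0.167] -7.7 6.2
150 189 194 [ 0.543 -0.244  0.163] -5.5 3.0
151 191 195 [ 0.539 -0.245  0.156] -4.0 3.7
152 192 195 [ 0.539 -0.244  0.154] -1.7 3.7
153 192 195 [ 0.539 -0.245  0.15 ] -2.6 2.9
154 193 195 [ 0.539 -0.244  0.148] -1.7 3.4
155 194 196 [ 0.537 -0.244  0.143] 0.5 3.3
156 193 195 [ 0.539 -0.246  0.141] -3.2 1.9
157 195 195 [ 0.537 -0.246  0.136] 0.2 0.2
```

View pics/s5.png

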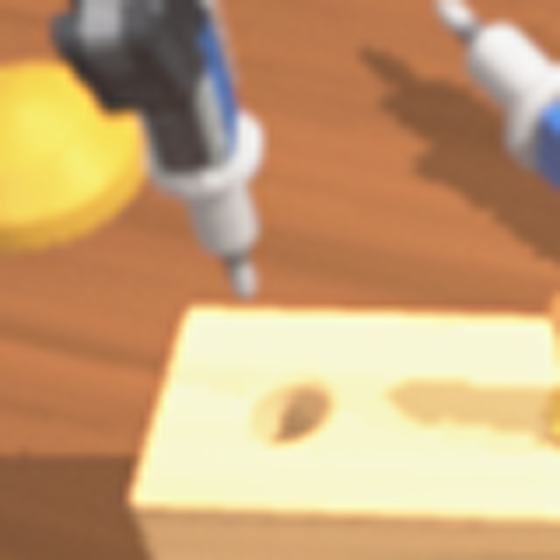

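The crop shows the punch upright in the jaws and the socket at about (201.4,173.3), roughly 1–2 mm to +y. I'll correct by 1.5 mm and descend.

```bash
python3 -m jog '[[0.0015,0,0,0,0.01],[0,0,0.02,0,0.01],[0,0,0.02,0,0.01],[0,0,0.015,0,0.01],[0,0,0,0,0.01]]'| sed -n '2p;4p'; python3 -m jog '[[0,0,0.01,0,0.01],[0,0,0.01,0,0.01],[0,0,0,0,0.01]]'| sed -n '2p;4p'; python3 -m jog '[[0,0,0.01,0,0.01],[0,0,0.008,0,0.01],[0,0,0.006,0,0.01],[0,0,0,0,0.01]]'| sed -n '2p;4p'
```

```text
ee_pos: [0.5352, -0.2444, 0.1617]
force: [-0.1, -0.9, -3.0]
ee_pos: [0.5356, -0.2444, 0.1426]
force: [-0.1, -0.0, -3.6]
ee_pos: [0.5357, -0.2446, 0.1189]
force: [-0.3, -0.3, -4.1]
```

```bash
python3 -m jog '[[0,0,0.004,0,0.01],[0,0,0.003,0,0.01],[0,0,0,0,0.01]]'| sed -n '2p;4p'; python3 -m jog '[[0,0,0.001,0,0.01],[0,0,0,0,0.01]]'| sed -n '2p;4p'; python3 -m jog '[[0,0,0.001,0,0.01],[0,0,0,0,0.01]]'| sed -n '2p;4p'; python3 -m jog '[[0,0,0.0005,0,0.01],[0,0,0,0,0.01]]'| sed -n '2p;4p'
```

```text
ee_pos: [0.5358, -0.2446, 0.1122]
force: [-0.3, -0.2, -2.8]
ee_pos: [0.5359, -0.2446, 0.1113]
force: [0.4, -0.0, -3.7]
ee_pos: [0.5359, -0.2446, 0.1103]
force: [-0.7, -0.2, -4.8]
ee_pos: [0.5358, -0.2446, 0.1098]
force: [-0.7, -0.3, -3.5]
```

```bash
python3 -m jog '[[0,0,0.0005,0,0.01],[0,0,0,0,0.01]]'| sed -n '2p;4p'; python3 -m jog '[[0,0,0.0005,0,0.01],[0,0,0,0,0.01]]'| sed -n '2p;4p'
```

```text
ee_pos: [0.5358, -0.2446, 0.1093]
force: [0.3, 0.2, -3.9]
ee_pos: [0.5359, -0.2447, 0.1092]
force: [-3.6, 2.1, 6.0]
```

Seated at z = 0.1092, the same height as at the pick. Release gently and rise.

```bash
python3 -m jog '[[0,0,0,0,0.018],[0,0,0,0,0.024],[0,0,0,0,0.024],[0,0,0,0,0.035],[0,0,0,0,0.05],[0,0,0,0,0.07],[0,0,0,0,0.07],[0,0,0,0,0.07],[0,0,0,0,0.07]]' 20 | sed -n '2p;4,6p'; python3 -m jog '[[0,0,-0.01,0,0.07],[0,0,-0.02,0,0.07],[0,0,-0.025,0,0.07],[0,0,-0.03,0,0.07],[0,0,-0.03,0,0.07],[0.04,0.01,-0.03,0,0.07],[0.05,0.018,0,0,0.07],[0.05,0.018,0,0,0.07],[0.05,0.018,0,0,0.07],[0,0,0,0,0.07]]'| sed -n '2p;4p'
python3 -m jog '[[0.05,0.018,0,0,0.07],[0.05,0.018,0,0,0.07],[0.05,0.018,0,0,0.07],[0.05,0.018,0,0,0.07],[0.03,0,0,0,0.07],[0,0,0,0,0.07]]'| sed -n '1,2p;4p'
python3 - <<'E'
from h import *
t=camera("top");s=camera("scene")
for c in(t,s):
    P=cloud(c); m=(c["depth"]>0)&(np.hypot(P[:,:,0]-.5368,P[:,:,1]+.2452)<.022)
    q=P[m]; k=q[:,2]>.138; print("cap",q[k].mean(0),q[:,2].max(), "low",np.median(q[(q[:,2]>.0865)&(q[:,2]<.094)],axis=0))
    k=q[(q[:,2]>.1)&(q[:,2]<.13)]; print("grip mid",k.mean(0))
a=cv2.resize(t["img"][150:230,345:455],None,fx=5,fy=5); b=cv2.resize(s["img"][140:220,170:280],None,fx=5,fy=5)
cv2.imwrite("pics/end.png",np.vstack([a[:300],b[:300]])[:,:,::-1])
E
```

```text
ee_pos: [0.5359, -0.2446, 0.1089]
force: [-0.0, -0.6, 0.2]
grip_width: 0.07
grip_force: 0.0
ee_pos: [0.5152, -0.0413, 0.2551]
force: [-1.1, -0.6, -0.6]
time: 23.88
ee_pos: [0.4849, 0.1953, 0.2547]
force: [0.2, -1.2, 0.8]
cap [ 0.53638854 -0.24339941  0.1446429 ] 0.15222130320918725 low [ 0.53095211 -0.23642434  0.08962189]
grip mid [ 0.53129825 -0.23876303  0.11438034]
cap [ 0.53783547 -0.24291661  0.1431114 ] 0.14692997519758055 low [ 0.54488054 -0.23542599  0.09031684]
grip mid [ 0.54317364 -0.23807794  0.1153117 ]
```

View pics/end.png

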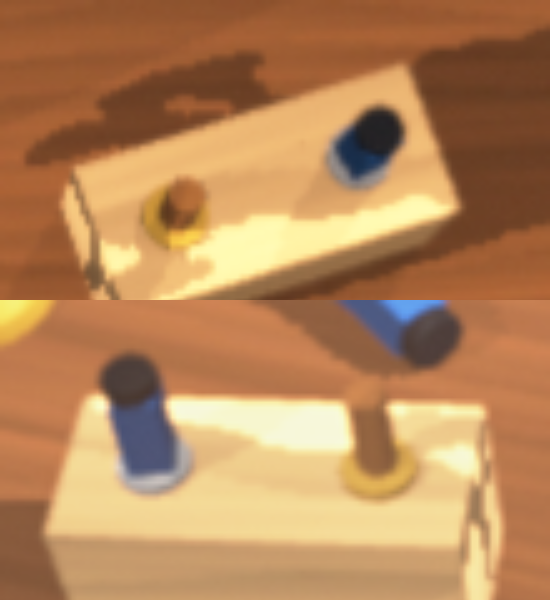

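The end picture shows the punch upright and home on its collar, as at the start, and the drift unmoved.

```bash
python3 -c "
from rig import *
print(hand_in())"
```

```text
the job is handed in; nothing more can be done
None
```

The blank is punched: the spring tripped at about 15 N and I lifted straight away, then put the punch back in its socket, upright, home on its collar and released; the job was handed in at about 24 s.

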